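Book a carton in: show both codes, then hold it poised over its tray bay

ROBOT

A 6-joint arm with a two-finger parallel gripper is mounted at the origin on a cart in front of the work surface, level with it; the furniture and walls round the work are solid. World frame = base frame: x ahead of the robot, y to its left, z up, the work surface at z = 0. Lengths are in m, angles in rad, forces in N, time in s.
With the tool pointing down it reaches from about 0.35 to 0.8 m from the base axis. Payload 7.3 kg.
Tool frame: the origin (TCP) lies on the centre line of the jaws, within the pads' length; the fingertips stand 11 mm ahead of it and the grasp point (between the pads) lies 8 mm behind it; z points along the fingers, y is the line along which they close (so a half turn about z gives the same grasp; the last joint's range is limited). The gripper opens to 85 mm and grips with 20 to 120 N. Pads are 22 mm wide; open, the fingers measure 114 mm over their backs; the gripper's body (76 mm by 85 mm) begins 54 mm behind the grasp point. The pads swing forward as they close: fully open they stand 13 mm farther back than shut.
Start: joints at [1.097, 0.342, 1.524, -0, 1.275, -0.146], TCP at [0.169, 0.497, 0.242] pointing down, gripper open.
Joint ranges: [-2.53, 2.53], [-0.77, 2.02], [0.04, 2.7], [-1, 4.14], [0.28, 2.66], [-3.11, 3.11]. Speed limits (rad/s): [2.57, 2.57, 3.14, 3.14, 3.14, 3.14].

INTERFACE

Orientations are given as a unit quaternion [x, y, z, w].
In Python, from workcell import reach, move_straight, movej, command_gripper, hold, solve_ik, read_state, get_image, camera_model, PlanningError, finish_job, search_frame, masks_of gives the robot as it stands. Calls block until the motion is done:
- reach(position, orientation): joint-space move of the TCP to a pose.
- move_straight(position, orientation=None, speed=0.15, max_force=None): straight line of the TCP; orientation=None keeps the orientation; speed is the mean speed in m/s. With max_force (N) it stops when the force on the tool has changed by that much, and returns True; else False.
- movej(angles): joint-space move.
- command_gripper(opening, force=None): finger opening in m; force is the grip in N (None keeps the last); returns when the fingers have stopped.
- hold(seconds).
- solve_ik(position, orientation): joint angles nearest the present ones, or None.
- read_state(): the state.
- get_image(name): name is "scene" or "top" or "wrist"; returns (picture, depth): 384x512x3 uint8, red, green, blue; 384x512 float32, m along the optical axis (not along the pixel's ray), 0 where there is no reading.
- camera_model(name): a dict with "K" (3x3 intrinsics, pixels), "R" (3x3) and "t" (3): a world point X has camera coordinates R X + t; the wrist camera has in their place "tool_from_camera" (4x4, takes a point from camera to tool coordinates, whose origin is the TCP and whose axes are the flange's). Camera axes: x right, y down, z forward; pixel columns grow to the right and rows downward; lengths in m; the calibration is good to about 2 mm. A picture is of the moment at which its call begins: read the wrist's pose just before it. camera_model takes no time and is no camera call.
A pose or a line that the arm cannot do raises PlanningError and nothing moves.
- finish_job(): hands the job in; it is judged then, once.
Trained networks look in the newest picture that a camera, given by its name, has taken for a name from the list of things; names that differ only in an ending like _2 or _b are one class to them, and where a whole thing is asked for, a point or a joint stands for the part that bears it (a point fixed in the world has none). Each returns a list of dicts, best first, with "confidence" (0 to 1); they miss things now and then, are a little off and sometimes report something else, mostly with a low value. They report only what shows in the picture. A call takes as long as a camera call.
- search_frame(name, camera): "rect" ([left, top, right, bottom] in pixels, round what is visible of it).
- masks_of(name, camera): "mask" (384x512 bool, what is visible of it) and "rect" ([left, top, right, bottom] in pixels, round what is visible of it).
The state is a dict: "time_s": time; "joint_positions": joint angles; "dq": joint speeds; "tau": joint torques, N m; "eef_pos": TCP position; "eef_rot": TCP orientation; "contact_force": force on the tool from outside, world axes, zero at the start; "torque": the same for the moment, N m; "grip_width": finger opening in m; "grip_force": force on a finger pad.
Only numpy, scipy, OpenCV 4.12 (cv2) and the standard library are available. Lean on these libraries where they do the work, as an engineer would, in place of code of your own. Each camera call takes 0.05 s, during which the arm holds its last target. There are 200 camera calls.

TASK

Book the coded carton into the transfer tray: pick it up, hold the striped code (green label, on its end) squarely in front of the scanner's window, about 6 cm away, for a second, then turn the carton and show the square code (yellow label, on its side) in the same way. Then carry it over the things standing in between and stop with it poised upright above the empty bay, where its blue reorder card lies, its underside 1 to 2 cm above the tray's rim, centred and square to the bay so that it would drop straight in, touching neither the tray nor its contents. Finish there, still holding it in the air and not letting go, because a colleague has to accept the booking before it may go in; do not knock the scanner or shift anything else.

Things in the scene. Friction and masses are not known exactly. Their poses are not given: they have to be found in the camera images.
- indicator_box: Coded carton, loose, white with a blue band, 85 (x) x 52 (y) x 66 (z) mm, about 0.08 kg. Origin: centre of its underside, z up. Green label with a striped code on its +x end, yellow label with a square code on its +y side near that end; both fold 12 mm over the top edge. Pick it from above across the 52 mm (closing along y) at mid-length, by the upper half: the codes lie in the lower
- striped_code (a point): Centre of the striped code (34 x 22 mm, on the green label), on the carton's +x end face (other stripes printed on the carton do not count): at (43, 0, 24) mm in the carton's frame; axes as the carton's. The face looks along the carton's +x
- square_code (a point): Centre of the square dot code (22 x 22 mm, on the yellow label), on the carton's +y side face: at (27, 26, 24) mm in the carton's frame; axes as the carton's. The face looks along the carton's +y
- scanner: Hands-free cordless scanner, fixed: dark round foot (r 46 mm), short neck, light grey head 80 mm wide with its top 114 mm above the worktop. Origin on the worktop right under the window; +x points from the window into the head, y along the window, z up
- scanner_window (a point): Centre of the scanner's upright dark red window (60 wide x 40 high mm), 83 mm above the worktop; axes as the scanner's: it looks along -x. It reads a code whose face is parallel to the window and looks at it, centred straight in front (y and z of this point, within 15 mm), 40 to 85 mm away and still for at least half a second
- tray: Pale three-bay tray, fixed, 107 (x) x 216 (y) x 40 mm high, steel loop handle at each y end. Origin: centre of its underside. Bays side by side along y, centres 71 mm apart, the middle one at the origin; each 101 (x) x 68 (y) mm inside, floor 3 mm above the worktop, walls 3 mm thick up to 40 mm. Two are occupied; any of the three may be empty
- bay_card: Blue reorder card, 85 (x) x 54 (y) x 1 mm, fixed on the floor of the empty bay. Origin: centre of that bay's floor, 3 mm above the worktop; x along the bay's 101 mm length, y along its 68 mm width
- bay_mouth (a point): Centre of the empty bay's mouth, level with the tray's rim (40 mm above the worktop); axes as the card's. The carton's 85 mm length (x) goes along this x, either way round
- blade_box: White and orange carton, loose, standing in one bay of the tray, top 46 mm above the worktop. Origin: centre of its underside. Leave it alone
- label_roll: White label roll lying flat, loose, in another bay of the tray, 60 mm across, top 41 mm above the worktop. Origin: centre of its underside. Leave it alone
- sample_cup_2: White cup with a white lid, loose, 69 mm across, 70 mm high, standing between the scanner and the tray. Origin: centre of its underside. Leave it alone
- lubricant: Amber jar with an orange lid, loose, 47 mm across, 83 mm high, standing between the scanner and the tray. Origin: centre of its underside. Leave it alone

How it is judged:
By the outcome, as a careful person would: the job done as asked, in the order asked, and still so for the second after the job is handed in, while the arm keeps its last pose, push and grip.
It also fails if it takes over 48 s, if anything falls off the work surface, if the arm or the gripper's body presses on something with over 40 N, if the wrist force passes 120 N, or if a joint passes its speed limit or range.

## Working session

There is one attempt and no reset: what is moved stays moved. The work goes in short steps, each a Python script; the robot and the scene stay as the last script left them, time stands still between calls to the robot, and variables do not carry over. Pictures are saved under pics/ and viewed, at most 10 in all, crops included, and the job is handed in when it is done.

```bash
mkdir -p pics; ls; cat > h.py <<'E'
import numpy as np, cv2
from workcell import *
def save(im,n): cv2.imwrite(f"pics/{n}.png",cv2.cvtColor(im,cv2.COLOR_RGB2BGR))
def cloud(depth,c):
    K=np.array(c["K"]);v,u=np.mgrid[:384,:512]
    P=np.stack([(u-K[0,2])/K[0,0]*depth,(v-K[1,2])/K[1,1]*depth,depth],-1)
    return (P-np.array(c["t"]))@np.array(c["R"])   # R^T(P-t)
E
python3 - <<'E'
from h import *
for n in("scene","top"):
    im,d=get_image(n);save(im,n);c=camera_model(n);W=cloud(d,c);np.savez(n+".npz",im=im,d=d,W=W)
    print(n,"cam at",-np.array(c["R"]).T@np.array(c["t"]),c["K"][0][0])
    for o in("indicator_box","striped_code","square_code","scanner","scanner_window","tray","bay_card","blade_box","label_roll","sample_cup_2","lubricant"):
        for r in masks_of(o,n)[:2]:
            m=r["mask"]&(d>0);p=W[m]
            print(o,round(r["confidence"],2),r["rect"],m.sum(),np.percentile(p,[2,50,98],axis=0).round(3).tolist() if len(p) else None)
            np.save(f"m_{n}_{o}.npy",r["mask"]) if r is not None else 0
print(read_state()["time_s"],read_state()["eef_rot"])
E
```

```text
pics
workcell.py
scene cam at [0.19959829 0.81083908 1.00321321] 457.10900521570795
indicator_box 0.55 [291.9, 129.5, 322.3, 163.3] 767 [[0.467, -0.325, 0.0], [0.508, -0.266, 0.051], [0.561, -0.241, 0.07]]
striped_code 0.75 [294.6, 125.0, 323.8, 160.0] 718 [[0.467, -0.305, 0.005], [0.507, -0.265, 0.054], [0.556, -0.241, 0.07]]
square_code 0.61 [291.1, 125.8, 322.9, 162.0] 769 [[0.467, -0.357, -0.001], [0.507, -0.266, 0.051], [0.559, -0.241, 0.07]]
square_code 0.34 [211.2, 136.7, 240.7, 184.2] 950 [[0.662, -0.106, 0.002], [0.688, -0.059, 0.067], [0.737, -0.031, 0.114]]
scanner 0.64 [213.1, 140.7, 243.3, 182.3] 936 [[0.662, -0.105, 0.003], [0.688, -0.059, 0.067], [0.736, -0.031, 0.114]]
scanner_window 0.96 [212.0, 139.4, 240.8, 183.3] 941 [[0.662, -0.105, 0.004], [0.688, -0.059, 0.069], [0.734, -0.031, 0.114]]
tray 0.85 [166.5, 246.4, 240.4, 340.5] 2630 [[0.477, 0.214, -0.0], [0.549, 0.358, 0.029], [0.616, 0.451, 0.042]]
bay_card 0.71 [186.6, 283.6, 224.5, 301.1] 516 [[0.51, 0.303, 0.0], [0.55, 0.325, 0.004], [0.59, 0.35, 0.008]]
bay_card 0.38 [166.1, 245.2, 240.3, 340.7] 2480 [[0.478,
[... 1516 characters left out ...]
[0.555, 0.358, 0.023], [0.616, 0.454, 0.045]]
bay_card 0.69 [167.4, 198.4, 184.6, 221.7] 358 [[0.507, 0.304, -0.002], [0.546, 0.331, 0.005], [0.585, 0.359, 0.012]]
blade_box 0.64 [193.7, 189.6, 201.4, 215.9] 313 [[0.518, 0.243, 0.018], [0.559, 0.26, 0.046], [0.603, 0.279, 0.053]]
label_roll 0.5 [140.1, 202.8, 165.0, 222.7] 259 [[0.505, 0.372, 0.011], [0.532, 0.398, 0.041], [0.56, 0.426, 0.049]]
sample_cup_2 0.63 [237.4, 221.3, 254.0, 240.3] 321 [[0.427, 0.066, 0.064], [0.456, 0.094, 0.07], [0.487, 0.124, 0.077]]
lubricant 0.53 [229.2, 187.7, 242.3, 205.8] 183 [[0.559, 0.104, 0.013], [0.574, 0.124, 0.083], [0.598, 0.144, 0.09]]
1.2 [1.63143479e-01 9.86602354e-01 3.12501995e-05 1.27924572e-06]
```

```bash
python3 - <<'E'
from h import *
a=np.load("scene.npz");b=np.load("top.npz")
s=a["im"];t=b["im"]
L=cv2.resize(s[100:350,150:350],None,fx=2.4,fy=2.4,interpolation=cv2.INTER_CUBIC)
c1=cv2.resize(s[115:175,280:340],(200,200),interpolation=cv2.INTER_CUBIC)
c2=cv2.resize(t[190:250,325:385],(200,200),interpolation=cv2.INTER_CUBIC)
c3=cv2.resize(s[130:190,200:260],(200,200),interpolation=cv2.INTER_CUBIC)
save(np.hstack([L,np.vstack([c1,c2,c3])]),"v1")
# fits
W=b["W"]
def rect(m,lo,hi,W):
    p=W[m&(W[...,2]>lo)&(W[...,2]<hi)]; r=cv2.minAreaRect(p[:,:2].astype(np.float32)*1000);return len(p),r,p[:,2].mean()
for n,D in(("scene",a),("top",b)):
    for o,lo,hi in(("indicator_box",.06,.08),("scanner",.105,.125),("bay_card",-.005,.015),("tray",.034,.05),("blade_box",.04,.055)):
        print(n,o,rect(np.load(f"m_{n}_{o}.npy"),lo,hi,D["W"]))
E
```

```text
scene indicator_box (313, ((513.9224243164062, -278.8243408203125), (55.76835250854492, 90.01104736328125), 65.14553833007812), np.float64(0.06624630789992789))
scene scanner (233, ((695.248779296875, -69.27981567382812), (76.78606414794922, 42.59629440307617), 82.93819427490234), np.float64(0.11098074769680186))
scene bay_card (811, ((547.0560302734375, 317.06207275390625), (114.63134002685547, 257.792724609375), 7.764395713806152), np.float64(0.005332783952833712))
scene tray (1035, ((548.0458984375, 329.46221923828125), (117.59739685058594, 230.0735321044922), 11.302851676940918), np.float64(0.038830779860661906))
scene blade_box (428, ((561.9887084960938, 260.5117492675781), (88.96454620361328, 38.23344802856445), 4.577357292175293), np.float64(0.04544889451315566))
top indicator_box (387, ((513.227783203125, -277.9225158691406), (51.00123977661133, 84.44805145263672), 66.70923614501953), np.float64(0.06790332031994625))
top scanner (265, ((694.6475219726562, -72.20967102050781), (77.01338958740234, 42.896820068359375), 81.78289794921875), np.float64(0.11204502417418319))
top bay_card (357, ((547.2081298828125, 331.3638000488281), (82.5523910522461, 55.57896041870117), 11.259069442749023), np.float64(0.005129211121620267))
top tray (549, ((548.0626220703125, 330.7215881347656), (117.606201171875, 251.83668518066406), 11.040085792541504), np.float64(0.04006999904470224))
top blade_box (267, ((561.3131713867188, 261.0131530761719), (87.66475677490234, 37.14155578613281), 2.768571376800537), np.float64(0.046945810181933965))
```

View pics/v1.png

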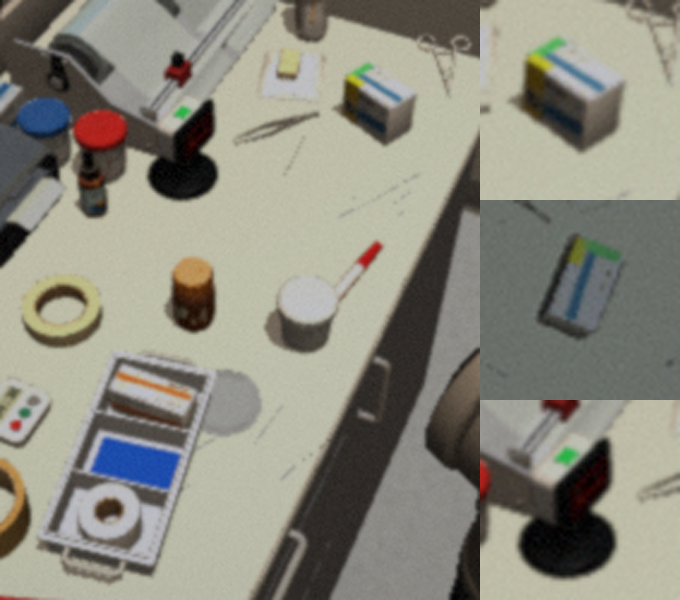

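Picture v1: the carton's green end faces +x/−y (scene pixel ~(300,130)) and its yellow side faces +y. The scanner's red window (~(230,160)) faces the robot. The blue card lies in the middle bay (~(205,292)), and the jar and cup stand between. I'll fit the window plane, then look at the carton from two wrist-camera poses.

```bash
cat >> h.py <<'E'
from scipy.spatial.transform import Rotation as Rot
def quat(psi): # tool down, tool y at yaw psi (deg)
    f=np.radians(psi+90)/2; return [np.cos(f),np.sin(f),0,0]
def wrist(name):
    s=read_state();im,d=get_image("wrist");save(im,name);c=camera_model("wrist");K=np.array(c["K"])
    T=np.array(c["tool_from_camera"]);v,u=np.mgrid[:384,:512]
    P=np.stack([(u-K[0,2])/K[0,0]*d,(v-K[1,2])/K[1,1]*d,d],-1)@T[:3,:3].T+T[:3,3]
    W=Rot.from_quat(s["eef_rot"]).apply(P.reshape(-1,3)).reshape(P.shape)+s["eef_pos"]
    W[d<=0]=np.nan; np.savez(name+".npz",im=im,W=W,d=d); return im,W
def rect(m,lo,hi,W):
    k=(m&(W[...,2]>lo)&(W[...,2]<hi)).astype(np.uint8); k=cv2.morphologyEx(k,cv2.MORPH_OPEN,np.ones((3,3)))
    p=W[k>0]; (c,s,a)=cv2.minAreaRect(p[:,:2].astype(np.float32)*1000); return len(p),np.round(c,1),np.round(s,1),round(a,1),round(float(np.median(p[:,2])),4)
E
python3 - <<'E'
from h import *
a=np.load("scene.npz");W=a["W"];m=np.load("m_scene_scanner.npy")
for z0,z1 in((.066,.1),(.072,.096)):
    p=W[m&(W[...,2]>z0)&(W[...,2]<z1)&(W[...,0]<.70)]
    for it in range(5):
        c=p.mean(0);n=np.linalg.svd(p-c)[2][2];e=(p-c)@n;p=p[abs(e)<max(.003,2*e.std())]
    print(len(p),c,n,np.degrees(np.arctan2(n[1],n[0])),e.std(),np.percentile(p[:,1],[1,99]))
print("wrist T",np.round(camera_model("wrist")["tool_from_camera"],3).tolist())
reach([.45,-.25,.26],quat(66))
for i,pos in enumerate(([.45,-.25,.26],[.50,-.30,.22])):
    if i: move_straight(pos,speed=.3)
    im,W=wrist(f"w{i}")
    for r in masks_of("indicator_box","wrist")[:1]:
        print(r["confidence"],r["rect"],rect(r["mask"],.055,.08,W))
        np.save(f"wm{i}.npy",r["mask"])
s=read_state();print(s["time_s"],s["joint_positions"],s["eef_pos"])
E
```

```text
123 [ 0.6754773  -0.06301916  0.08334864] [ 9.90760840e-01 -1.35618101e-01  8.29379707e-04] -7.794365890455442 0.0012849957333991736 [-0.10172261 -0.03058153]
85 [ 0.67550228 -0.06267899  0.08391754] [ 0.98970353 -0.14173741  0.0199356 ] -8.150025777149677 0.0013142382982442473 [-0.09900534 -0.03284479]
wrist T [[0.0, -0.962, -0.273, 0.07], [1.0, -0.0, 0.001, -0.001], [-0.001, -0.273, 0.962, -0.131], [0.0, 0.0, 0.0, 1.0]]
0.71 [232.2, 179.7, 275.8, 254.8] (2640, array([ 511.6, -280.8]), array([52.1, 85.6]), 65.6, 0.0667)
0.71 [254.0, 135.2, 303.6, 220.2] (3827, array([ 512.2, -280.1]), array([50.9, 84.9]), 66.0, 0.0668)
4.625 [-6.71206318e-01  4.64921302e-01  1.39405053e+00  6.87506323e-05
  1.28253875e+00 -1.82366689e+00] [ 0.49991817 -0.29945485  0.22040419]
```

```bash
python3 - <<'E'
from h import *
q=quat(65.9); p=np.array([.5122,-.2803,.046])
move_straight(p+[0,0,.07],q,speed=.3)
move_straight(p,speed=.12)
print("pre",read_state()["eef_pos"],read_state()["contact_force"])
command_gripper(.03,30)
s=read_state();print("grip",s["grip_width"],s["grip_force"],s["eef_pos"],s["time_s"])
move_straight(p+[0,0,.12],speed=.2)
im,W=wrist("w2")
for r in masks_of("indicator_box","wrist")[:1]:
    print(r["confidence"],r["rect"]);np.save("wm2.npy",r["mask"])
    z=W[r["mask"]][:,2];print(np.nanpercentile(z,[5,25,50,75,95]))
    print(rect(r["mask"],.17,.20,W))
s=read_state();print(s["grip_width"],s["grip_force"],s["eef_pos"],s["contact_force"],s["time_s"])
a=[cv2.imread(f"pics/w{i}.png") for i in(1,2)]
cv2.imwrite("pics/v2.png",cv2.resize(np.hstack(a),(800,300)))
E
```

```text
pre [ 0.51283446 -0.28094096  0.0471893 ] [ 0.45848373 -0.76699018 -0.77114773]
grip 0.05037339991662334 32.811203598976135 [ 0.51261447 -0.28062087  0.04684817] 6.2917
0.57 [195.0, 155.0, 316.4, 318.7]
[0.15556234 0.18388916 0.18454306 0.1850119  0.18563381]
(16218, array([ 505.5, -277.6]), array([52.5, 73.3]), 66.1, 0.1846)
0.04995469596450516 32.206724882125854 [ 0.51137828 -0.27969916  0.16407904] [ 0.19928065  0.27434987 -0.48231455] 7.1417
```

View pics/v2.png

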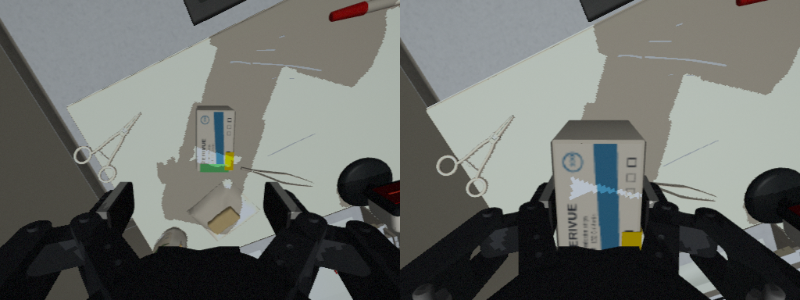

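```bash
cat >> h.py <<'E'
SY=-8.0; xs=np.array([np.cos(np.radians(SY)),np.sin(np.radians(SY)),0]); ys=np.array([-xs[1],xs[0],0])
WIN=.6775*xs+.0266*ys+np.array([0,0,.083]); B=.0455
def pos_for(code,d,yaw,up=0): # TCP so that the code is d before the window
    R=Rot.from_euler("z",yaw,degrees=True)
    return WIN-d*xs-R.apply(np.array(code)-[0,0,B])+[0,0,up]
E
python3 - <<'E'
from h import *
c1=[.0425,0,.024];p=pos_for(c1,.06,SY);print(WIN,p)
move_straight(pos_for(c1,.10,SY,.03),quat(SY+90),speed=.2)
move_straight(p,speed=.12); hold(1.4)
s=read_state();print(s["eef_pos"]-p,s["joint_positions"],s["time_s"],s["grip_width"],s["contact_force"])
im,d=get_image("scene");save(im,"s1");np.savez("s1.npz",W=cloud(d,camera_model("scene")),im=im)
cv2.imwrite("pics/v3.png",cv2.resize(cv2.imread("pics/s1.png")[100:250,150:350],(800,600),interpolation=cv2.INTER_CUBIC))
E
```

```text
[ 0.67460862 -0.06794865  0.083     ] [ 0.57310614 -0.0536834   0.1045    ]
[ 7.49570400e-06  1.11814233e-05 -1.10353904e-05] [-2.26512598e-01  5.72003296e-01  1.56047001e+00  3.51549253e-05
  1.00912166e+00 -1.65771287e+00] 10.4333 0.05018634501394653 [-0.3595205   0.20939797 -0.13844707]
```

View pics/v3.png

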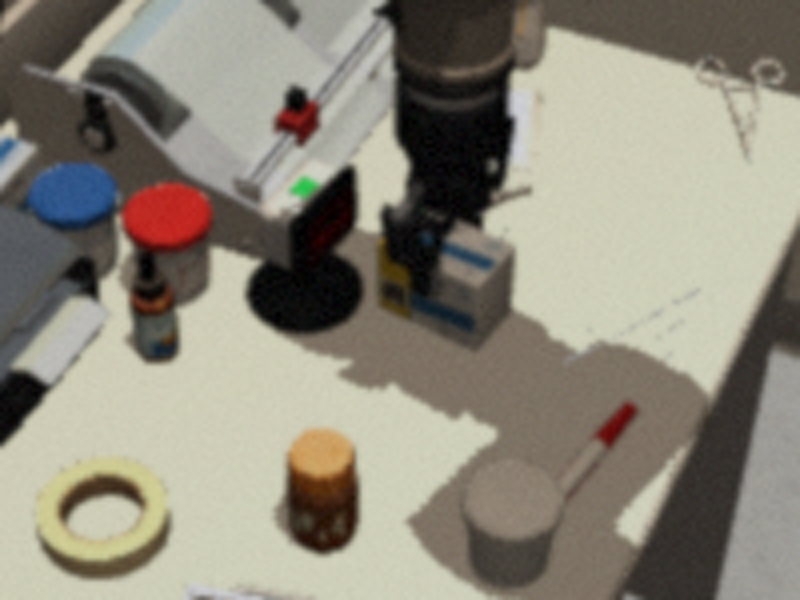

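Picture v3: the carton is upright with its green end facing the red window (~(325,225)) squarely, at about 6 cm. The square code at (395,290) is clear of the fingers. Next I'll turn it for the square code.

```bash
python3 - <<'E'
from h import *
s1=np.load("s1.npz")
c1=[.0425,0,.024];c2=[.027,.026,.024];p=pos_for(c2,.06,SY-90);print(p)
move_straight(pos_for(c1,.11,SY,.01),speed=.2)
move_straight(pos_for(c2,.11,SY-90,.01),quat(SY),speed=.04)
move_straight(p,speed=.12); hold(1.4)
s=read_state();print(s["eef_pos"]-p,s["joint_positions"],s["time_s"],s["grip_width"],s["contact_force"])
im,d=get_image("scene");save(im,"s2")
cv2.imwrite("pics/v4.png",cv2.resize(cv2.imread("pics/s2.png")[100:250,150:350],(800,600),interpolation=cv2.INTER_CUBIC))
E
```

```text
[ 0.59320324 -0.02924252  0.1045    ]
[-9.13058960e-06  1.00079988e-05 -1.61171287e-05] [-1.78229415e-01  6.00699302e-01  1.50497445e+00 -1.40392511e-05
  1.03596232e+00 -3.86269191e-02] 14.5833 0.04999409124179293 [-0.11957246 -0.37778321 -0.93322419]
```

View pics/v4.png

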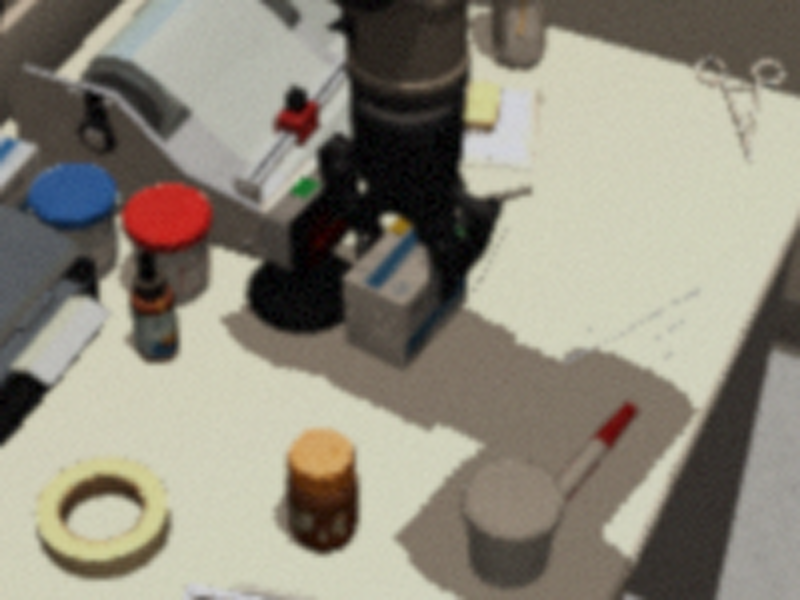

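Picture v4: the yellow side faces the window (~(325,225)) parallel to it, with the carton upright. Next I'll lift, carry it over, and look at the tray with the wrist camera from the side.

```bash
python3 - <<'E'
from h import *
c2=[.027,.026,.024]
move_straight(pos_for(c2,.09,SY-90,.0),speed=.15)
move_straight(pos_for(c2,.09,SY-90,.10),speed=.2)
ty=11.2; xt=np.array([np.cos(np.radians(ty)),np.sin(np.radians(ty)),0])
p=np.array([.5475,.331,.24])-.10*xt
move_straight(p,quat(ty-90),speed=.18); hold(.3)
im,W=wrist("w3")
for o,lo,hi in(("tray",.034,.05),("bay_card",-.003,.012),("blade_box",.04,.055)):
    for r in masks_of(o,"wrist")[:1]: print(o,r["confidence"],r["rect"],rect(r["mask"],lo,hi,W))
s=read_state();print(s["joint_positions"],s["eef_pos"],s["time_s"],s["grip_width"],s["contact_force"])
E
```

```text
tray 0.63 [144.8, 21.9, 369.1, 132.2] (5344, array([547.1, 328.7]), array([116.4, 228.5]), 11.1, 0.0388)
bay_card 0.87 [232.0, 48.3, 281.1, 120.6] (3214, array([546.3, 329. ]), array([85.1, 55.3]), 11.7, 0.0039)
blade_box 0.55 [294.9, 31.7, 345.5, 124.8] (2705, array([560.7, 258.5]), array([87.9, 35.3]), 3.1, 0.0458)
[ 4.65956410e-01  3.83842192e-01  1.46734918e+00 -1.29249563e-05
  1.29037398e+00  1.84134715e+00] [0.44943091 0.31152656 0.24003245] 18.2667 0.04992322639962791 [ 0.08050577  0.08697956 -0.71277664]
```

View pics/w3.png

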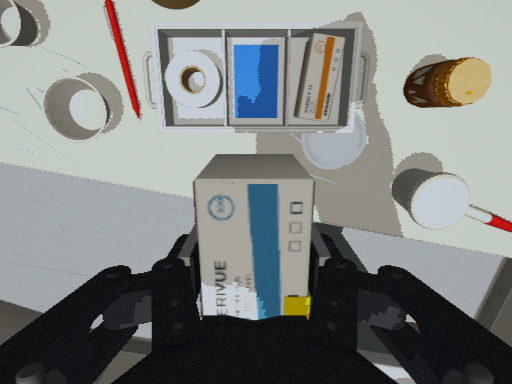

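Picture w3: the blue card lies in the middle bay (~(256,82)), with the roll and the blade carton on either side. The carton sits square in the jaws. I'll move over the bay and lower.

```bash
python3 - <<'E'
from h import *
ty=11.2
p=np.array([.547,.330,.20]); move_straight(p,quat(ty-90),speed=.15)
p[2]=.055+B; move_straight(p,speed=.08); hold(.5)
s=read_state();print(s["eef_pos"]-p,s["time_s"],s["grip_width"],s["grip_force"],s["contact_force"])
for n in("scene","top"):
    im,d=get_image(n);save(im,"e_"+n);W=cloud(d,camera_model(n))
    for r in masks_of("indicator_box",n)[:1]: print(n,r["confidence"],r["rect"],rect(r["mask"],.10,.135,W), np.percentile(W[r["mask"]&(d>0)],[2,98],axis=0).round(3))
im,W=wrist("w4")
for r in masks_of("indicator_box","wrist")[:1]: print(rect(r["mask"],.10,.135,W)); q=W[r["mask"]&(W[...,2]>.115)]; A=np.c_[q[:,:2]-q[:,:2].mean(0),np.ones(len(q))]; print("slope",np.linalg.lstsq(A,q[:,2],rcond=None)[0])
a=cv2.resize(cv2.imread("pics/e_scene.png")[190:350,130:290],(400,400),interpolation=cv2.INTER_CUBIC)
cv2.imwrite("pics/v5.png",np.hstack([a,cv2.resize(cv2.imread("pics/w4.png"),(400,400))]))
E
```

```text
[-1.54821587e-05  7.85387468e-06  3.71153180e-05] 21.025 0.0499605473212702 32.140544056892395 [ 1.12126106 -0.13317777 -0.0278647 ]
scene 0.96 [180.7, 265.9, 225.4, 296.4] (442, array([545.2, 330.7]), array([85.7, 56.1]), 10.4, 0.1201) [[0.5   0.302 0.057]
 [0.583 0.364 0.123]]
(16683, array([551.1, 330.8]), array([73.8, 53.9]), 12.1, 0.1204)
slope [-0.00851558 -0.00337772  0.12033268]
```

View pics/v5.png

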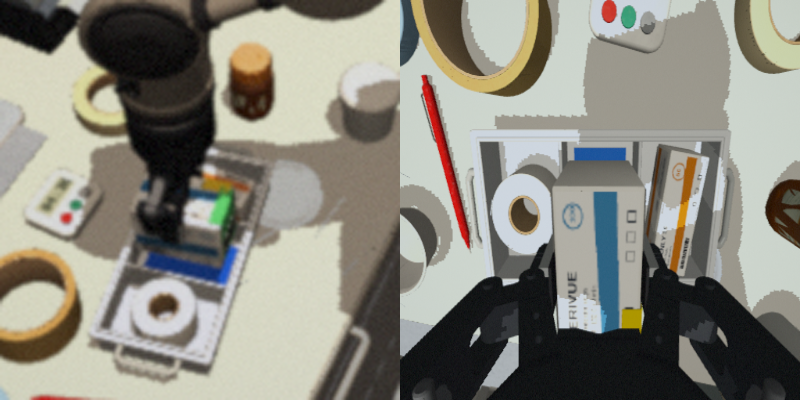

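Picture v5: the carton hangs level and centred over the middle bay, above the card. The roll and blade carton are untouched, and the jar and cup are still standing.

```bash
python3 -c "
from workcell import *
print(finish_job())"
```

```text
the job is handed in; nothing more can be done
None
```

I showed both codes square to the scanner window at about 6 cm for over a second each. I handed the job in with the carton still gripped and level above the middle bay, its underside about 14 mm over the rim and within about 2 mm of centre; no verdict came back on either scan.

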